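Sort the stripped robot's parts into the pit trays

ROBOT

A 6-joint arm with a two-finger parallel gripper is mounted at the origin on the work surface. World frame = base frame: x ahead of the robot, y to its left, z up, the work surface at z = 0. Lengths are in m, angles in degrees, forces in N, time in s.
With the tool pointing down it reaches from about 0.3 to 0.75 m from the base axis. Payload 8.5 kg.
Tool frame: the origin (TCP) lies on the centre line of the jaws, within the pads' length; the fingertips stand 14 mm ahead of it and the grasp point (between the pads) lies 5 mm behind it; z points along the fingers, x is the direction in which the jaws open and shut, and the axes are right-handed (so a half turn about z gives the same grasp; the last joint's range is limited). The gripper opens to 85 mm and grips with 20 to 120 N. Pads are 22 mm wide; open, the fingers measure 114 mm over their backs; the gripper's body (76 mm by 85 mm) begins 54 mm behind the grasp point. The pads swing forward as they close: fully open they stand 13 mm farther back than shut.
Start: joints at [55.903, 21.807, 74.336, -0, 83.858, -12.336], TCP at [0.204, 0.511, 0.245] pointing down, gripper open.
Joint ranges: [-178.18, 178.18], [-50.72, 133.34], [12.68, 142.11], [-81.47, 261.47], [9.98, 163.14], [-165.26, 165.26]. Speed limits (degrees/s): [136.94, 136.94, 180, 180, 180, 180].

INTERFACE

Orientations are given as a 3x3 rotation matrix whose columns are the frame's x, y, z axes.
In Python, from rig import * gives the robot as it stands.
- The arm moves only by the shell command python3 -m crank 'ROWS' [FORCE]. ROWS is JSON, one flat list of numbers, 7 for each row, row after row: the turn, a rotation vector about the world's x, y, z in rad, then the shift along the world's x, y, z in m, then the opening in per cent of the stroke, from 0 (shut) to 100 (fully open). A call has 1 to 20 rows; each row shifts and turns the commanded pose from where the row before left it; what a row does not reach is not made up. A row lasts 1/10 s, in which the tool goes at most 50 mm and 8.59 degrees, less where a joint would pass 70% of its speed; a pose out of reach is approached as far as the arm can. A call is refused whole if a number of a shift passes 0.05 or a number of a turn 0.15, either way. A call with a gripper value outside its range is refused whole. The fingers move at their own pace and stop on an object; FORCE is the grip in N (left out, the last holds). Time passes only in rows, so rows that do not move let the fingers close. It gives the time, the measured TCP pose, the force and the opening at its end, in the units of the state.
- observe(): the state, without advancing time (a new reading comes with each control period).
- get_image(name): name is "scene" or "side" or "wrist"; returns a dict with "frame" (384x512x3 uint8, red, green, blue), "fov_y" (degrees; the focal length in pixels is half the picture's height over the tangent of half this angle, whatever the lens; pixels are square), "cx", "cy" (the principal point, pixels), "world_to_cam" (4x4, takes a point from world to camera coordinates). Camera axes: x right, y up, looking along -z (the intrinsics and any distortion apply to the point x, -y, -z); pixel columns grow to the right and rows downward; lengths in m; the calibration is good to about 2 mm. A picture is of the moment at which its call begins. There is no depth.
- close_job(): hands the job in, once; it reports no verdict.
The state is a dict: "time_s": time; "q": joint angles; "qvel": joint speeds; "joint_efforts": joint torques, N m; "position": TCP position; "tool_rot": TCP orientation; "ft_force": force on the tool from outside, world axes, zero at the start; "wrist_torque": the same for the moment, N m; "grip_width": finger opening in m.
Only numpy, scipy, OpenCV 4.12 (cv2) and the standard library are available. Lean on these libraries where they do the work, as an engineer would, in place of code of your own. Each camera call takes 0.05 s, during which the arm holds its last target. There are 200 camera calls.

TASK

Clear up the parts of the dismantled soccer robot: put the two omni wheels into the tray with two square bays, one in each, flat with the hub up; the two gearmotors into the tray with two long bays, one in each, lying lengthwise; and the battery pack flat in the narrow undivided steel tray. Every part must rest on the floor of its bay, not on a wall; set each one down gently, never dropping or tossing it, and do not disturb the hex keys or the camera stand.

Things in the scene. Friction and masses are not known exactly. Their poses are not given: they have to be found in the camera images.
- wheel_a: First omni wheel lying flat on the bench, hub up: black rubber-rollered disc 61 mm across and 24 mm thick, with a bright aluminium hub 24 mm in diameter standing 22 mm above the middle of its upper face (overall 46 mm high). 100 g. Origin: centre of the underside; z up along the hub. Same as the other wheel.
- wheel_b: Second omni wheel lying flat on the bench, hub up: black rubber-rollered disc 61 mm across and 24 mm thick, with a bright aluminium hub 24 mm in diameter standing 22 mm above the middle of its upper face (overall 46 mm high). 100 g. Origin: centre of the underside; z up along the hub. Same as the other wheel.
- motor_a: First gearmotor of two alike, on its side, about 200 g: steel can 38 mm diameter, 42 long; dark gearbox 38 x 38 x 38; shaft 6 mm diameter, 14 long; 94 mm overall. Origin on the axis, mid-way along the 94 mm, 19 mm above what it lies on; x along the axis: can -47 to -5 mm, gearbox -5 to 33, shaft 33 to 47. Lies level on a gearbox flat, does not roll. May lie either way round in its bay.
- motor_b: Second gearmotor of two alike, on its side, about 200 g: steel can 38 mm diameter, 42 long; dark gearbox 38 x 38 x 38; shaft 6 mm diameter, 14 long; 94 mm overall. Origin on the axis, mid-way along the 94 mm, 19 mm above what it lies on; x along the axis: can -47 to -5 mm, gearbox -5 to 33, shaft 33 to 47. Lies level on a gearbox flat, does not roll. May lie either way round in its bay.
- battery: Battery pack: black shrink-wrapped brick, 115 mm long (x), 40 mm wide (y), 36 mm high (z), grey patch on top. 250 g. Origin: centre of its underside. May lie in its tray either way round.
- wheel_tray: Wheel tray: grey plastic, oblong, outside 94 mm (x) by 184 mm (y), split across the middle by a 4 mm wall (15 mm high) into two SQUARE bays, each 86 x 86 mm inside, with centres at y = +45 and -45 mm. Fixed to the bench. Floor 3 mm thick, outer walls 4 mm thick and 15 mm high. Origin: centre of its underside, z up.
- motor_tray: Motor tray: grey plastic, broad, outside 128 mm (x) by 152 mm (y), split by a 4 mm wall (15 mm high) along x into two LONG bays side by side, each 120 mm (x) by 70 mm (y) inside, with centres at y = +37 and -37 mm. Fixed to the bench. Floor 3 mm thick, outer walls 4 mm thick and 15 mm high. Origin: centre of its underside, z up.
- battery_tray: Battery tray: bare steel, the narrow one without any dividing wall, outside 74 mm (x) by 149 mm (y), inside 66 x 141 mm: one bay, long in y. Fixed to the bench. Floor 3 mm thick, outer walls 4 mm thick and 15 mm high. Origin: centre of its underside, z up.
- hex_keys: Bystander: set of hex keys in a black holder, 34 x 85 mm, 26 mm high, loose on the bench to the robot's right of the work. To be left where it is. Origin: centre of underside.
- camera_stand: Bystander: small black camera in a clear acrylic stand, base 70 x 80 mm, 80 mm high, loose on the bench to the robot's left of the work. To be left where it is. Origin: centre of underside.
Mind the look-alikes: they are no part of the job. Leave any blue or yellow look-alike of the wheel_a alone. Leave any pink look-alike of the motor_b alone.

How it is judged (in metres and radians):
At the end, for the whole second after the job is handed in: On the tray floors, one part to a bay, all at rest: wheels hub up (0.12 rad) within 17 mm of bay centre along each tray axis; motors along the bay (0.5 rad), within 17 mm of centre lengthwise, 19 mm across; battery right way up, within 17 mm of tray centre along each axis (((x of wheel_a in the frame of wheel_tray between -0.017 and 0.017 m and y of wheel_a in the frame of wheel_tray between 0.028 and 0.062 m and z of wheel_a in the frame of wheel_tray between -0.002 and 0.008 m and x of wheel_b in the frame of wheel_tray between -0.017 and 0.017 m and y of wheel_b in the frame of wheel_tray between -0.062 and -0.028 m and z of wheel_b in the frame of wheel_tray between -0.002 and 0.008 m) or (x of wheel_b in the frame of wheel_tray between -0.017 and 0.017 m and y of wheel_b in the frame of wheel_tray between 0.028 and 0.062 m and z of wheel_b in the frame of wheel_tray between -0.002 and 0.008 m and x of wheel_a in the frame of wheel_tray between -0.017 and 0.017 m and y of wheel_a in the frame of wheel_tray between -0.062 and -0.028 m and z of wheel_a in the frame of wheel_tray between -0.002 and 0.008 m)) and ((x of motor_a in the frame of motor_tray between -0.017 and 0.017 m and y of motor_a in the frame of motor_tray between 0.018 and 0.056 m and z of motor_a in the frame of motor_tray between 0.017 and 0.027 m and x of motor_b in the frame of motor_tray between -0.017 and 0.017 m and y of motor_b in the frame of motor_tray between -0.056 and -0.018 m and z of motor_b in the frame of motor_tray between 0.017 and 0.027 m) or (x of motor_b in the frame of motor_tray between -0.017 and 0.017 m and y of motor_b in the frame of motor_tray between 0.018 and 0.056 m and z of motor_b in the frame of motor_tray between 0.017 and 0.027 m and x of motor_a in the frame of motor_tray between -0.017 and 0.017 m and y of motor_a in the frame of motor_tray between -0.056 and -0.018 m and z of motor_a in the frame of motor_tray between 0.017 and 0.027 m)) and x of battery in the frame of battery_tray between -0.017 and 0.017 m and y of battery in the frame of battery_tray between -0.017 and 0.017 m and z of battery in the frame of battery_tray between -0.002 and 0.008 m and angle between each of wheel_a, wheel_b, battery's own z axis and vertical below 0.12 rad and angle between the x axis of each of motor_a, motor_b and the x axis of motor_tray, either way round below 0.5 rad and linear speed of each of wheel_a, wheel_b, motor_a, motor_b, battery below 0.02 m/s and angular speed of each of wheel_a, wheel_b, motor_a, motor_b, battery below 0.2 rad/s); the robot touches nothing.
It fails at once if a part is dropped or thrown: it moves faster than 0.7 m/s without being held by the fingers (a fall of about 25 mm) ((contact force between the fingers and wheel_a below 0.1 N and linear speed of wheel_a above 0.7 m/s) or (contact force between the fingers and wheel_b below 0.1 N and linear speed of wheel_b above 0.7 m/s) or (contact force between the fingers and motor_a below 0.1 N and linear speed of motor_a above 0.7 m/s) or (contact force between the fingers and motor_b below 0.1 N and linear speed of motor_b above 0.7 m/s) or (contact force between the fingers and battery below 0.1 N and linear speed of battery above 0.7 m/s)).
It fails at once if the hex keys or the camera stand are moved by more than 15 mm (distance of any of hex_keys, camera_stand from where it was at the start of the episode above 0.015 m).
It also fails if it takes over 120 s, if anything falls off the work surface, if the arm or the gripper's body presses on something with over 40 N, if the wrist force passes 120 N, or if a joint passes its speed limit or range.

## Working session

There is one attempt and no reset: what is moved stays moved. The work goes in short steps, Python scripts to look and compute and a shell command to move; the robot and the scene stay as the last step left them, time stands still between calls to the robot, and variables do not carry over. Pictures are saved under pics/ and viewed, about 12 in all and at most 16, crops included, and the job is handed in when it is done.

```bash
mkdir -p pics; ls; cat > h.py <<'E'
from rig import *
import numpy as np, cv2
def grab(name,tag):
    im=get_image(name); cv2.imwrite(f'pics/{tag}.png',im['frame'][:,:,::-1]); 
    np.savez(f'{tag}.npz',**{k:v for k,v in im.items() if not isinstance(v,(str,type(None)))}); return im
def load(tag): return dict(np.load(f'{tag}.npz',allow_pickle=True))
def ray(im,u,v,z):
    f=192/np.tan(np.radians(float(im['fov_y']))/2); d=np.array([(u-im['cx'])/f,-(v-im['cy'])/f,-1.])
    T=np.linalg.inv(im['world_to_cam']); o=T[:3,3]; w=T[:3,:3]@d
    return (o+w*(z-o[2])/w[2]).round(4)
def proj(im,p):
    f=192/np.tan(np.radians(float(im['fov_y']))/2); c=im['world_to_cam']@np.r_[p,1]
    return np.array([im['cx']+f*c[0]/-c[2], im['cy']-f*c[1]/-c[2]])
E
python3 - <<'E'
from h import *
for n in ['scene','side','wrist']:
    im=grab(n,n+'0'); print(n,[k for k in im],im['fov_y'],im['cx'],im['cy'],np.linalg.inv(im['world_to_cam'])[:3].round(3).tolist())
    if 'dist' in str(im.keys()): print({k:v for k,v in im.items() if 'dist' in k})
a=[cv2.imread(f'pics/{n}0.png') for n in ['scene','side']]
cv2.imwrite('pics/both.png',cv2.resize(np.hstack(a),(800,300)))
print(observe())
E
```

```text
pics
scene ['frame', 'fov_y', 'cx', 'cy', 'world_to_cam'] 53.971374913946484 247.1097326321178 195.1571354728029 [[-0.462, -0.71, 0.532, 1.114], [0.887, -0.366, 0.283, 0.325], [-0.006, 0.602, 0.798, 0.904]]
side ['frame', 'fov_y', 'cx', 'cy', 'world_to_cam'] 48.26843382601821 252.5593338995087 196.4254706187097 [[-0.978, 0.158, -0.133, 0.365], [-0.207, -0.711, 0.672, 0.843], [0.011, 0.685, 0.729, 0.958]]
wrist ['frame', 'fov_y', 'cx', 'cy', 'world_to_cam'] 66.75207159921362 251.48932006158472 187.94757733632318 [[0.37, -0.897, -0.242, 0.142], [0.929, 0.357, 0.096, 0.536], [0.0, -0.261, 0.965, 0.373]]
{'time_s': 0.15, 'q': array([ 5.59027361e+01,  2.18319073e+01,  7.43733238e+01,  7.03077804e-04,
        8.38563088e+01, -1.23359465e+01]), 'qvel': array([-0.02507524, -0.10835086, -0.00822233,  0.029666  ,  0.01581659,
       -0.11051986]), 'joint_efforts': array([ 2.24031181e-03, -4.48623955e+01, -2.31347787e+01, -1.79022568e-04,
        3.70482478e-03,  1.04735740e-06]), 'position': array([0.20378923, 0.51062876, 0.24486417]), 'tool_rot': array([[ 3.70741799e-01,  9.28735777e-01, -6.12229118e-04],
       [ 9.28735389e-01, -3.70742226e-01, -8.82588260e-04],
       [-1.04667048e-03, -2.41386488e-04, -9.99999423e-01]]), 'ft_force': array([ 1.17344754, -0.99338604,  0.80565366]), 'wrist_torque': array([-0.03240089, -0.05625608,  0.02608038]), 'grip_width': 0.08542679405689314}
```

View pics/scene0.png

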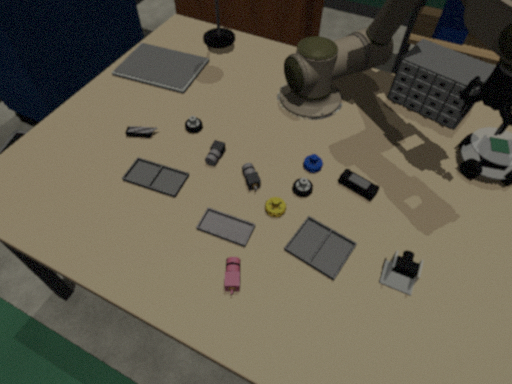

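View pics/side0.png

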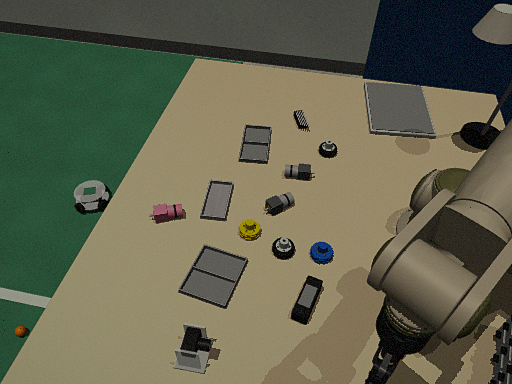

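The scene view shows these parts:
- Black wheels with bright hubs at (193,125) and (302,187). The blue (313,163) and yellow (275,206) look-alikes are to be left.
- Grey/dark motors at (215,152) and (251,176). The pink one at (233,275) is left.
- Battery at (358,184).
- Trays: divided at (155,178), plain at (226,227), divided at (320,246).
- Hex keys at (141,131) and stand at (402,272).

Next I'll measure these and confirm with one enlarged crop.

```bash
python3 - <<'E'
from h import *
s=load('scene0'); d=load('side0')
P={'wheelL?':((193,121),(284,240),.046)}
S={'w1hub':(193,121,.046),'w2hub':(303,183,.046),'m1':(215,152,.019),'m2':(251,176,.019),'bat':(358,182,.036),'t1':(156,178,.005),'t2':(226,227,.005),'t3':(320,247,.005),'hex':(141,131,.02),'stand':(402,272,.03),'blue':(313,163,.02),'yel':(275,206,.02)}
D={'w1hub':(328,145,.046),'w2hub':(284,241,.046),'m1':(299,172,.019),'m2':(280,203,.019),'bat':(307,299,.036),'t1':(255,144,.005),'t2':(217,200,.005),'t3':(214,276,.005),'hex':(301,120,.02),'stand':(194,348,.03),'blue':(321,252,.02),'yel':(250,230,.02)}
for k in S: print(k,ray(s,*S[k]),ray(d,*D[k]))
# tray corners (outer) by contour of dark/grey vs. bench
for n,im,c in (('scene',s,[(140,172),(226,227),(303,236)]),('side',d,[(255,152),(217,200),(225,265)])):
    f=cv2.cvtColor(im['frame'],cv2.COLOR_RGB2HSV); m=((f[:,:,1]<60)|(f[:,:,2]<70)).astype(np.uint8)*255
    m=cv2.morphologyEx(m,cv2.MORPH_CLOSE,np.ones((5,5)))
    cs,_=cv2.findContours(m,cv2.RETR_EXTERNAL,cv2.CHAIN_APPROX_NONE)
    for q in c:
        for ct in cs:
            if cv2.pointPolygonTest(ct,q,False)>=0 and cv2.contourArea(ct)<20000:
                b=cv2.boxPoints(cv2.minAreaRect(ct)); ap=cv2.approxPolyDP(ct,6,True)[:,0]
                W=np.array([ray(im,*p,.015)[:2] for p in ap]); print(n,q,W.tolist(),W.mean(0),np.linalg.norm(W-np.roll(W,1,0),axis=1))
a=s['frame'][100:300,110:430,::-1]; cv2.imwrite('pics/crop.png',cv2.resize(a,(800,500),interpolation=cv2.INTER_CUBIC))
E
```

```text
w1hub [ 0.3496 -0.2833  0.046 ] [ 0.3369 -0.2804  0.046 ]
w2hub [0.4284 0.1461 0.046 ] [0.4164 0.143  0.046 ]
m1 [ 0.4176 -0.1602  0.019 ] [ 0.4146 -0.1596  0.019 ]
m2 [ 0.454  -0.0112  0.019 ] [ 0.4518 -0.0146  0.019 ]
bat [0.3425 0.2868 0.036 ] [0.3351 0.2965 0.036 ]
t1 [ 0.5855 -0.2745  0.005 ] [ 0.5825 -0.2806  0.005 ]
t2 [0.6417 0.0062 0.005 ] [0.6413 0.0019 0.005 ]
t3 [0.5805 0.2633 0.005 ] [0.5785 0.263  0.005 ]
hex [ 0.4488 -0.4314  0.02  ] [ 0.4441 -0.4313  0.02  ]
stand [0.5678 0.4732 0.03  ] [0.5663 0.4686 0.03  ]
blue [0.3186 0.1376 0.02  ] [0.315  0.1381 0.02  ]
yel [0.523  0.1017 0.02  ] [0.517  0.1055 0.02  ]
scene (140, 172) [[0.6406, -0.3634], [0.6222, -0.1771], [0.5261, -0.1938], [0.5457, -0.3793]] [ 0.58365 -0.2784 ] [0.09622276 0.18720644 0.09754025 0.1865326 ]
scene (226, 227) [[0.6766, -0.0763], [0.678, 0.0736], [0.663, 0.0961], [0.6091, 0.0902], [0.593, -0.0339], [0.6129, -0.0724]] [0.63876667 0.01288333] [0.06381928 0.14990654 0.02704163 0.05422195 0.12514    0.0433389 ]
side (255, 152) [[0.6378, -0.3698], [0.6138, -0.1728], [0.5257, -0.1826], [0.5481, -0.3783]] [ 0.58135  -0.275875] [0.09010183 0.19845654 0.08864339 0.19697779]
side (217, 200) [[0.6821, -0.0668], [0.6676, 0.0895], [0.5955, 0.0812], [0.6129, -0.0732]] [0.639525 0.007675] [0.06949532 0.15697114 0.07257617 0.15537735]
side (225, 265) [[0.6301, 0.1764], [0.6541, 0.3251], [0.526, 0.3509], [0.5055, 0.1963]] [0.578925 0.262175] [0.12617912 0.15062433 0.1306723  0.15595323]
```

View pics/crop.png

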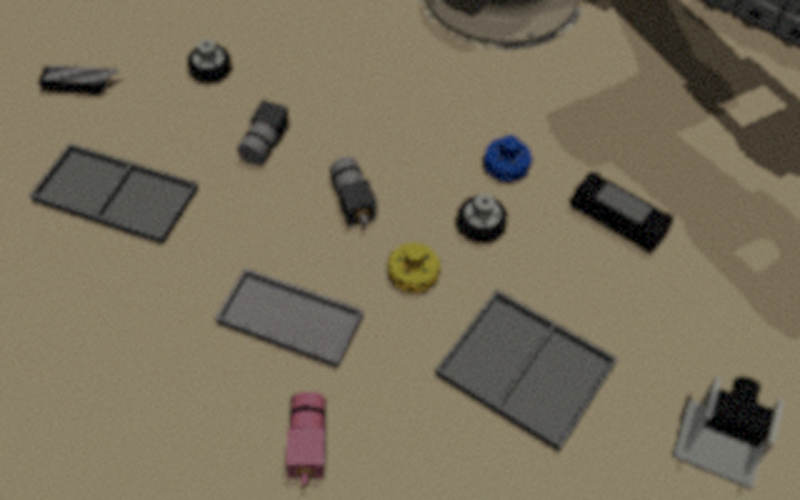

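The crop (2.5x) confirms the two black wheels with bright hubs, the two grey/dark motors and the battery with its grey patch. The blue and yellow wheels and the pink motor are look-alikes. The tray near (0.58,-0.28) measures 94x187, so it is the wheel tray. The one at (0.58,0.26) measures 128x153, so it is the motor tray. Next I'll hover over the battery and look with the wrist camera.

```bash
python3 -m crank '[0,0,0,0.022,-0.037,0,100, 0,0,0,0.022,-0.037,0,100, 0,0,0,0.022,-0.037,0,100, 0,0,0,0.022,-0.037,0,100, 0,0,0,0.022,-0.037,0,100, 0,0,0,0.022,-0.037,0,100, 0,0,0,0,0,0,100, 0,0,0,0,0,0,100]' 60
cat >> h.py <<'E'
def blob(im,q,mask,z,mn=200):
    cs,_=cv2.findContours(mask.astype(np.uint8)*255,cv2.RETR_EXTERNAL,cv2.CHAIN_APPROX_NONE)
    for c in cs:
        if cv2.contourArea(c)>mn:
            b=cv2.boxPoints(cv2.minAreaRect(c)); W=np.array([ray(im,*p,z)[:2] for p in b]); e=np.roll(W,-1,0)-W; L=np.linalg.norm(e,axis=1); k=L.argmax()
            print('px',b.mean(0).round(0),'c',W.mean(0).round(4),'LxW',L.max().round(3),L.min().round(3),'yaw',np.degrees(np.arctan2(e[k,1],e[k,0])).round(1)%180)
E
python3 - <<'E'
from h import *
im=grab('wrist','wr1'); f=cv2.cvtColor(im['frame'],cv2.COLOR_RGB2HSV)
print(observe()['position'])
m=(f[:,:,2]<60); m=cv2.morphologyEx(m.astype(np.uint8),cv2.MORPH_CLOSE,np.ones((9,9)))
blob(im,None,m,.036)
E
```

```text
time_s: 0.95
position: [0.3361, 0.2884, 0.2453]
tool_rot: [[0.373, 0.928, -0.0], [0.928, -0.373, 0.0], [0.0, -0.0, -1.0]]
ft_force: [-0.8, 0.1, -0.5]
grip_width: 0.0851
[0.33567693 0.28904049 0.24525751]
px [256. 308.] c [0.526  0.2202] LxW 0.748 0.243 yaw 68.1
px [182. 112.] c [0.258  0.2435] LxW 0.29 0.117 yaw 25.400000000000006
```

View pics/wr1.png

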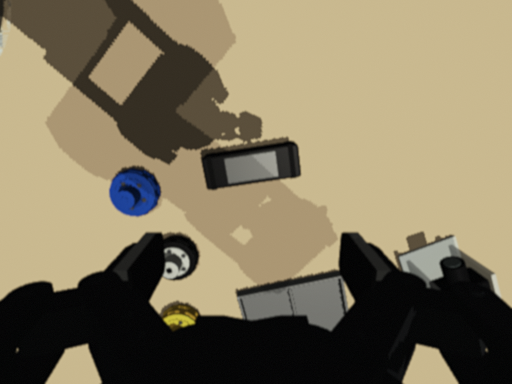

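The wrist view shows the battery at px (251,165), the blue wheel at (134,191), the wheel hub at (175,262) and the near end of the motor tray at the bottom. The fingers take up the lower part of the picture.

```bash
python3 - <<'E'
from h import *
im=load('wr1'); s=load('scene0'); d=load('side0')
print('tcp px',proj(im,[.3361,.2884,.036]))
def ln(t,im,a,b,z):
    A,B=ray(im,*a,z),ray(im,*b,z); v=B-A; print(t,((A+B)/2).round(4)[:2],np.linalg.norm(v).round(3),np.degrees(np.arctan2(v[1],v[0])).round(1))
f=cv2.cvtColor(im['frame'],cv2.COLOR_RGB2HSV)[130:200,190:315]
m=(f[:,:,2]<70).astype(np.uint8); m=cv2.morphologyEx(m,cv2.MORPH_OPEN,np.ones((3,3)))
P=(((f[:,:,1]<60)&(f[:,:,2]>75)&(f[:,:,2]<200))).astype(np.uint8)
for mm in (m,P):
    cs,_=cv2.findContours(mm,cv2.RETR_EXTERNAL,cv2.CHAIN_APPROX_NONE); c=max(cs,key=cv2.contourArea)
    b=cv2.boxPoints(cv2.minAreaRect(c))+[190,130]; print(b.round(0).tolist()); W=np.array([ray(im,*p,.036)[:2] for p in b]); print(W.mean(0),W.tolist())
ln('bat',im,(206,171),(297,158),.036)
ln('bat s',s,(342,176),(375,191),.036)
c=lambda x,y:(110+x/2.5,100+y/2.5)
ln('m1 can->gear',s,c(252,150),c(278,110),.019)
ln('m2 can->gear',s,c(344,165),c(360,212),.019)
print('hub',ray(im,175,262,.046))
E
```

```text
tcp px [250.25967123 167.95524308]
[[201.0, 150.0], [296.0, 140.0], [300.0, 179.0], [205.0, 189.0]]
[0.332675 0.289925] [[0.2955, 0.2428], [0.325, 0.3496], [0.3702, 0.339], [0.34, 0.2283]]
[[224.0, 157.0], [275.0, 150.0], [279.0, 176.0], [227.0, 183.0]]
[0.33535 0.2899 ] [[0.313, 0.2642], [0.3273, 0.3231], [0.3578, 0.3163], [0.3433, 0.256]]
bat [0.3328 0.291 ] 0.108 76.3
bat s [0.3472 0.2891] 0.104 84.3
m1 can->gear [ 0.4154 -0.1574] 0.077 -175.5
m2 can->gear [ 0.4516 -0.0134] 0.078 41.8
hub [0.4101 0.1573 0.046 ]
```

```bash
python3 -m crank '[0,0,-0.144,0,0,-0.0125,100, 0,0,-0.144,0,0,-0.0125,100, 0,0,-0.144,0,0,-0.0125,100, 0,0,-0.144,0,0,-0.0125,100, 0,0,-0.144,0,0,-0.0125,100, 0,0,-0.144,0,0,-0.0125,100, 0,0,-0.144,0,0,-0.0125,100, 0,0,-0.144,0,0,-0.0125,100, 0,0,-0.144,0,0,-0.0125,100, 0,0,-0.144,-0.001,0.0015,-0.0125,100, 0,0,0,0,0,-0.023,100, 0,0,0,0,0,-0.023,100, 0,0,0,0,0,-0.023,100, 0,0,0,0,0,-0.023,100, 0,0,0,0,0,0,100, 0,0,0,0,0,0,100]' 60
python3 -m crank '[0,0,0,0,0,0,0, 0,0,0,0,0,0,0, 0,0,0,0,0,0,0, 0,0,0,0,0,0,0, 0,0,0,0,0,0,0, 0,0,0,0,0,0,0, 0,0,0,0,0,0,0, 0,0,0,0,0,0.02,0, 0,0,0,0,0,0.03,0, 0,0,0,0,0,0.03,0, 0,0,0,0,0,0,0]' 60
```

```text
time_s: 2.6
position: [0.3345, 0.2911, 0.0286]
tool_rot: [[0.97, -0.245, -0.0], [-0.245, -0.97, -0.0], [-0.0, 0.0, -1.0]]
ft_force: [0.6, 0.9, 0.8]
grip_width: 0.0853
time_s: 3.7
position: [0.3362, 0.291, 0.1114]
tool_rot: [[0.969, -0.246, 0.006], [-0.246, -0.969, 0.003], [0.005, -0.004, -1.0]]
ft_force: [0.5, -0.2, -2.4]
grip_width: 0.0388
```

```bash
python3 -m crank '[0,0,0.0355,0.0304,-0.0287,0,0, 0,0,0.0355,0.0304,-0.0287,0,0, 0,0,0.0355,0.0304,-0.0287,0,0, 0,0,0.0355,0.0304,-0.0287,0,0, 0,0,0.0355,0.0304,-0.0287,0,0, 0,0,0.0355,0.0304,-0.0287,0,0, 0,0,0.0355,0.0304,-0.0287,0,0, 0,0,0.0355,0.0304,-0.0287,0,0, 0,0,0.0355,0.0304,-0.0287,0,0, 0,0,0.0355,0.0304,-0.0287,0,0, 0,0,0,0,0,0,0, 0,0,0,0,0,-0.02,0, 0,0,0,0,0,-0.02,0, 0,0,0,0,0,0,0, 0,0,0,0,0,0,0]' 60
python3 - <<'E'
from h import *
im=grab('side','sd1'); im2=grab('scene','sc1')
a=im['frame'][150:250,160:300,::-1]; b=im2['frame'][175:275,160:300,::-1]
cv2.imwrite('pics/c1.png',np.hstack([cv2.resize(x,(400,286),interpolation=2) for x in (a,b)]))
E
```

```text
time_s: 5.2
position: [0.6385, 0.0035, 0.0679]
tool_rot: [[0.994, 0.106, -0.001], [0.106, -0.994, 0.0], [-0.001, -0.0, -1.0]]
ft_force: [-0.4, -0.2, -1.7]
grip_width: 0.0389
```

View pics/c1.png

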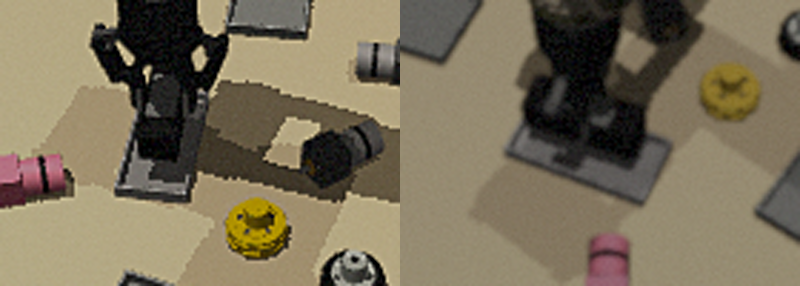

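The battery hangs over the tray, lined up with its long axis in both views. I'll lower it.

```bash
python3 -m crank '[0,0,0,0.001,0.001,-0.01,0, 0,0,0,0,0,-0.01,0, 0,0,0,0,0,-0.008,0, 0,0,0,0,0,-0.005,0, 0,0,0,0,0,-0.003,0, 0,0,0,0,0,-0.001,0, 0,0,0,0,0,0,0, 0,0,0,0,0,0,0]' 60
```

```text
time_s: 6.1
position: [0.6396, 0.0043, 0.0323]
tool_rot: [[0.994, 0.106, -0.0], [0.106, -0.994, -0.0], [-0.0, 0.0, -1.0]]
ft_force: [-5.1, 0.9, 5.8]
grip_width: 0.0391
```

```bash
python3 -m crank '[0,0,0,0,0,0,30, 0,0,0,0,0,0,70, 0,0,0,0,0,0,100, 0,0,0,0,0,0,100, 0,0,0,0,0,0.02,100, 0,0,0,0,0,0.05,100, 0,0,0,0,0,0.05,100, 0,0,0,-0.031,-0.004,0.05,100, 0,0,0,-0.031,-0.004,0.05,100, 0,0,0,-0.031,-0.004,0,100, 0,0,0,-0.031,-0.004,0,100, 0,0,0,-0.031,-0.004,0,100, 0,0,0,-0.031,-0.004,0,100, 0,0,0,0,0,0,100, 0,0,0,0,0,0,100]' 60
python3 - <<'E'
from h import *
im=grab('wrist','wr2'); print(observe()['position'])
E
```

```text
time_s: 7.6
position: [0.4635, -0.0186, 0.2366]
tool_rot: [[0.994, 0.105, 0.001], [0.105, -0.994, -0.0], [0.001, 0.0, -1.0]]
ft_force: [0.4, -0.8, 0.4]
grip_width: 0.0856
[ 0.46401797 -0.01864203  0.23640477]
```

View pics/wr2.png

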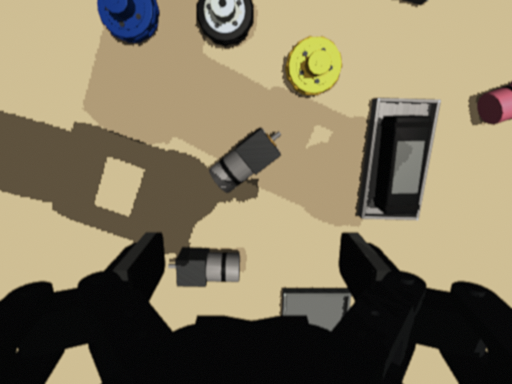

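The wrist view shows the battery inside its tray at (408,168). motor_b sits at about (245,160) with its shaft towards the upper right. motor_a is at about (208,267) with its shaft to the left.

```bash
cat > m.py <<'E'
from h import *
def ln(t,im,a,b,z):
    A,B=ray(im,*a,z),ray(im,*b,z); v=B-A; print(t,A[:2],B[:2],'mid',((A+B)/2).round(4)[:2],np.linalg.norm(v).round(3),np.degrees(np.arctan2(v[1],v[0])).round(1))
E
python3 - <<'E'
from m import *
im=load('wr2')
print('patch',ray(im,408,168,.039)); 
T=np.array([ray(im,*p,.015)[:2] for p in ((375,98),(438,100),(417,219),(361,217))]);print('tray',T.mean(0),T.tolist())
ln('m2 gear L edge',im,(237,146),(265,129),.038); ln('m2 gear R edge',im,(252,170),(280,153),.038)
ln('m2 can->gear',im,(219,178),(272,141),.038)
ln('m1 gear top',im,(177,249),(208,249),.038);ln('m1 gear bot',im,(177,286),(207,286),.038)
ln('m1 can->gear',im,(240,266),(177,267),.038)
print('hub w2',ray(im,224,5,.046))
E
```

```text
patch [0.6406 0.0031 0.039 ]
tray [0.6393   0.006025] [[0.5964, 0.0759], [0.669, 0.0814], [0.6819, -0.0642], [0.6099, -0.069]]
m2 gear L edge [0.4446 0.0072] [0.4736 0.0291] mid [0.4591 0.0182] 0.036 37.1
m2 gear R edge [ 0.4642 -0.0182] [0.4935 0.0045] mid [ 0.4788 -0.0068] 0.037 37.8
m2 can->gear [ 0.4274 -0.0315] [0.4829 0.0169] mid [ 0.4552 -0.0073] 0.074 41.1
m1 gear top [ 0.383  -0.1264] [ 0.4209 -0.1224] mid [ 0.402  -0.1244] 0.038 6.0
m1 gear bot [ 0.385  -0.1783] [ 0.4231 -0.1743] mid [ 0.404  -0.1763] 0.038 6.0
m1 can->gear [ 0.4623 -0.1415] [ 0.3839 -0.1512] mid [ 0.4231 -0.1463] 0.079 -172.9
hub w2 [0.4197 0.1426 0.046 ]
```

```bash
python3 -m crank '[0,0,-0.1255,0,0.0025,-0.014,100, 0,0,-0.1255,0,0.0025,-0.014,100, 0,0,-0.1255,0,0.0025,-0.014,100, 0,0,-0.1255,0,0.0025,-0.014,100, 0,0,-0.1255,0,0.0025,-0.014,100, 0,0,-0.1255,0,0.0025,-0.014,100, 0,0,-0.1255,0,0.0025,-0.014,100, 0,0,-0.1255,0.001,0.0025,-0.014,100, 0,0,0,0,0,0,100, 0,0,0,0,0,0,100]' 60
python3 - <<'E'
from h import *
im=grab('wrist','wr3'); print(observe()['position'],proj(im,[.4648,.0015,.03]))
E
```

```text
time_s: 8.65
position: [0.4651, 0.0015, 0.1241]
tool_rot: [[0.626, -0.78, -0.0], [-0.78, -0.626, -0.0], [-0.0, 0.0, -1.0]]
ft_force: [-0.1, 0.2, 0.4]
grip_width: 0.0851
[0.46510099 0.00138902 0.1244977 ] [252.98809691 196.00784933]
```

View pics/wr3.png

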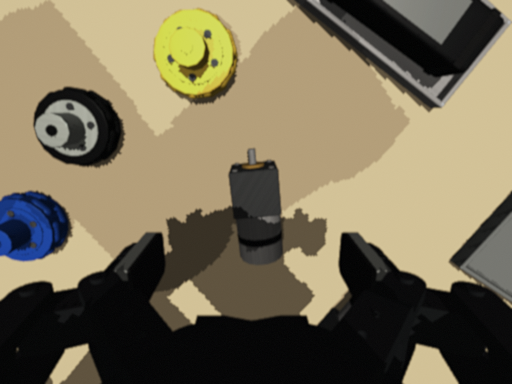

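The motor is centred under the jaws at (256,193), turned about 5° anticlockwise of the jaws. I'll correct that and grip.

```bash
python3 -m crank '[0,0,0.09,-0.004,-0.004,-0.024,100, 0,0,0,0,0,-0.024,100, 0,0,0,0,0,-0.024,100, 0,0,0,0,0,-0.024,100, 0,0,0,0,0,0,100, 0,0,0,0,0,0,0, 0,0,0,0,0,0,0, 0,0,0,0,0,0,0, 0,0,0,0,0,0,0, 0,0,0,0,0,0,0, 0,0,0,0,0,0,0, 0,0,0,0,0,0.02,0, 0,0,0,0,0,0.03,0, 0,0,0,0,0,0.03,0, 0,0,0,0,0,0,0, 0,0,0,0,0,0,0]' 60
```

```text
time_s: 10.3
position: [0.4603, -0.0024, 0.1085]
tool_rot: [[0.691, -0.723, 0.001], [-0.723, -0.691, -0.0], [0.001, -0.001, -1.0]]
ft_force: [0.2, 0.9, -1.2]
grip_width: 0.0369
```

```bash
python3 -m crank '[0,0,-0.0937,0.0132,0.030,0,0, 0,0,-0.0937,0.0132,0.030,0,0, 0,0,-0.0937,0.0132,0.030,0,0, 0,0,-0.0937,0.0132,0.030,0,0, 0,0,-0.0937,0.0132,0.030,0,0, 0,0,-0.0937,0.0132,0.030,0,0, 0,0,-0.0937,0.0132,0.030,0,0, 0,0,-0.0937,0.0132,0.030,0,0, 0,0,-0.0937,0.0132,0.030,0,0, 0,0,-0.0937,0.0132,0.030,0,0, 0,0,0,0,0,0,0, 0,0,0,0,0,-0.02,0, 0,0,0,0,0,-0.02,0, 0,0,0,0,0,0,0, 0,0,0,0,0,0,0]' 60
python3 - <<'E'
from h import *
im=grab('side','sd2'); im2=grab('wrist','wr4')
a=im['frame'][210:360,130:330,::-1]
cv2.imwrite('pics/c2.png',np.hstack([cv2.resize(x,(400,300),interpolation=2) for x in (a,im2['frame'][:,:,::-1])]))
E
```

```text
time_s: 11.8
position: [0.592, 0.297, 0.0675]
tool_rot: [[-0.173, -0.985, -0.002], [-0.985, 0.173, -0.001], [0.001, 0.002, -1.0]]
ft_force: [0.5, 0.2, -1.0]
grip_width: 0.0367
```

View pics/c2.png

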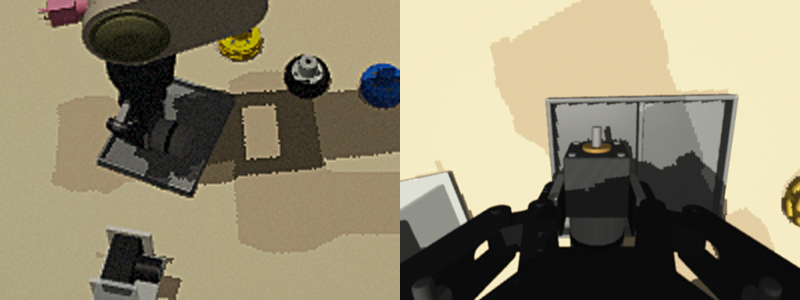

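```bash
python3 - <<'E'
from m import *
im=load('wr4')
ln('far edge',im,(188,125),(433,122),.015); print('divider far',ray(im,305,127,.015)); print('tip of shaft, z=.06',ray(im,254,165,.0615+.0))
A,B=ray(im,188,125,.015),ray(im,433,122,.015)
u=(B-A)[:2]/np.linalg.norm((B-A)[:2]); n=np.array([u[1],-u[0]]); n*=-np.sign(n[0]); c=(A+B)[:2]/2+n*.064; print('centre',c,'bays',c-u*.037,c+u*.037)
print(observe()['position'])
E
```

```text
far edge [0.6546 0.3271] [0.6306 0.1797] mid [0.6426 0.2534] 0.149 -99.2
divider far [0.6411 0.2568 0.015 ]
tip of shaft, z=.06 [0.6319 0.2904 0.0615]
centre [0.57943185 0.26368518] bays [0.58537797 0.30020427] [0.57348573 0.22716609]
[0.59271535 0.29735978 0.06894359]
```

The shaft tip puts the motor origin at (0.586,0.298), against a bay centre of (0.585,0.300). I'll lower it, release it and go on to motor_a.

```bash
python3 -m crank '[0,0,0,0,0.001,-0.01,0, 0,0,0,0,0,-0.01,0, 0,0,0,0,0,-0.008,0, 0,0,0,0,0,-0.005,0, 0,0,0,0,0,-0.003,0, 0,0,0,0,0,-0.001,0, 0,0,0,0,0,0,0, 0,0,0,0,0,0,0]' 60
```

```text
time_s: 12.7
position: [0.5921, 0.2985, 0.0325]
tool_rot: [[-0.173, -0.985, 0.0], [-0.985, 0.173, -0.0], [0.0, -0.0, -1.0]]
ft_force: [-5.3, -1.4, 10.1]
grip_width: 0.0366
```

```bash
python3 -m crank '[0,0,0,0,0,0,30, 0,0,0,0,0,0,70, 0,0,0,0,0,0,100, 0,0,0,0,0,0,100, 0,0,0,0,0,0.02,100, 0,0,0,0,0,0.05,100, 0,0,0,0,0,0.04,100, 0,0,0.028,-0.0168,-0.0415,0,100, 0,0,0.028,-0.0168,-0.0415,0,100, 0,0,0.028,-0.0168,-0.0415,0,100, 0,0,0.028,-0.0168,-0.0415,0,100, 0,0,0.028,-0.0168,-0.0415,0,100, 0,0,0.028,-0.0168,-0.0415,0,100, 0,0,0.028,-0.0168,-0.0415,0,100, 0,0,0.028,-0.0168,-0.0415,0,100, 0,0,0.028,-0.0168,-0.0415,0,100, 0,0,0.028,-0.0168,-0.0415,0,100, 0,0,0,-0.0168,-0.0415,0,100, 0,0,0,0,0,0,100, 0,0,0,0,0,0,100]' 60
python3 - <<'E'
from h import *
im=grab('wrist','wr5'); p=observe()['position']; print(p,proj(im,[p[0],p[1],.038]))
E
```

```text
time_s: 14.7
position: [0.4073, -0.1587, 0.1411]
tool_rot: [[0.103, -0.995, 0.0], [-0.995, -0.103, 0.0], [-0.0, -0.0, -1.0]]
ft_force: [1.2, 1.3, -0.8]
grip_width: 0.0854
[ 0.40757811 -0.15780723  0.14110661] [252.30730874 191.25504497]
```

View pics/wr5.png

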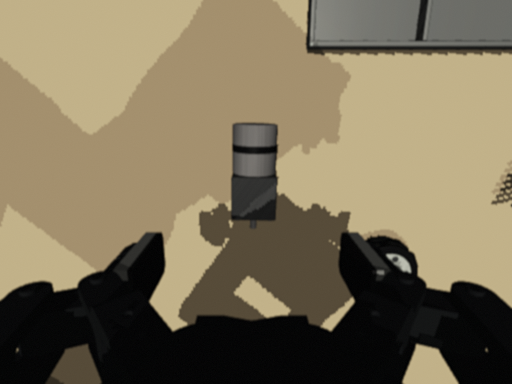

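motor_a is square to the jaws: its gearbox is at (254,198) and the TCP projects to (252,191). I'll grip it.

```bash
python3 -m crank '[0,0,0,0,-0.002,-0.03,100, 0,0,0,0,0,-0.03,100, 0,0,0,0,0,-0.03,100, 0,0,0,0,0,-0.023,100, 0,0,0,0,0,0,100, 0,0,0,0,0,0,0, 0,0,0,0,0,0,0, 0,0,0,0,0,0,0, 0,0,0,0,0,0,0, 0,0,0,0,0,0,0, 0,0,0,0,0,0,0, 0,0,0,0,0,0.02,0, 0,0,0,0,0,0.03,0, 0,0,0,0,0,0.03,0, 0,0,0,0,0,0,0, 0,0,0,0,0,0,0]' 60
```

```text
time_s: 16.35
position: [0.4075, -0.1599, 0.1085]
tool_rot: [[0.106, -0.994, 0.001], [-0.994, -0.106, -0.001], [0.001, -0.001, -1.0]]
ft_force: [-0.2, 0.0, -1.7]
grip_width: 0.0369
```

```bash
python3 -m crank '[0,0,-0.03,0.0176,0.0431,0,0, 0,0,-0.03,0.0176,0.0431,0,0, 0,0,-0.03,0.0176,0.0431,0,0, 0,0,-0.03,0.0176,0.0431,0,0, 0,0,-0.03,0.0176,0.0431,0,0, 0,0,-0.03,0.0176,0.0431,0,0, 0,0,-0.03,0.0176,0.0431,0,0, 0,0,-0.03,0.0176,0.0431,0,0, 0,0,-0.03,0.0176,0.0431,0,0, 0,0,0,0,0,0,0, 0,0,0,0,0,-0.02,0, 0,0,0,0,0,-0.02,0, 0,0,0,0,0,0,0, 0,0,0,0,0,0,0]' 60
python3 - <<'E'
from h import *
im=grab('side','sd3'); im2=grab('wrist','wr6')
a=im['frame'][210:360,130:330,::-1]
cv2.imwrite('pics/c3.png',np.hstack([cv2.resize(x,(400,300),interpolation=2) for x in (a,im2['frame'][:,:,::-1])]))
E
```

```text
time_s: 17.75
position: [0.5656, 0.2275, 0.0675]
tool_rot: [[-0.164, -0.986, -0.002], [-0.986, 0.164, -0.0], [0.001, 0.002, -1.0]]
ft_force: [-0.2, 0.3, -0.9]
grip_width: 0.0369
```

View pics/c3.png

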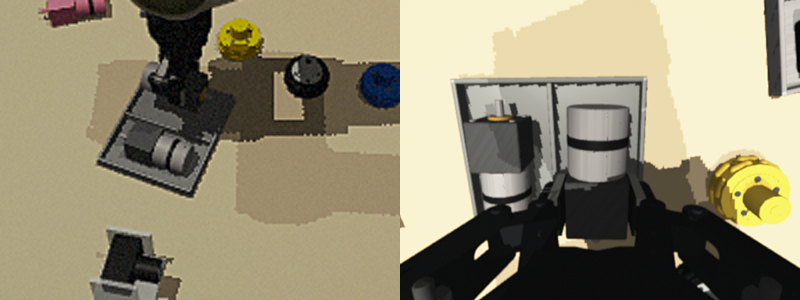

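motor_b lies flat in its bay and motor_a hangs over the other. I'll lower motor_a and release it with a limited opening.

```bash
python3 -m crank '[0,0,0,0,0,-0.01,0, 0,0,0,0,0,-0.01,0, 0,0,0,0,0,-0.008,0, 0,0,0,0,0,-0.005,0, 0,0,0,0,0,-0.003,0, 0,0,0,0,0,-0.001,0, 0,0,0,0,0,0,0, 0,0,0,0,0,0,0]' 60
```

```text
time_s: 18.65
position: [0.5656, 0.2278, 0.0325]
tool_rot: [[-0.163, -0.987, -0.0], [-0.987, 0.163, -0.0], [0.0, -0.0, -1.0]]
ft_force: [-6.0, -2.5, 10.8]
grip_width: 0.0369
```

```bash
python3 -m crank '[0,0,0,0,0,0,60, 0,0,0,0,0,0,60, 0,0,0,0,0,0,60, 0,0,0,0,0,0.02,60, 0,0,0,0,0,0.05,60, 0,0,0,0,0,0.05,60, 0,0,0,-0.0365,-0.0213,0,60, 0,0,0,-0.0365,-0.0213,0,60, 0,0,0,-0.0365,-0.0213,0,60, 0,0,0,-0.0365,-0.0213,0,60, 0,0,0,0,0,0,60, 0,0,0,0,0,0,60]' 60
python3 - <<'E'
from h import *
im=grab('wrist','wr7'); p=observe()['position']; print(p,proj(im,[p[0],p[1],.046]))
E
```

```text
time_s: 19.85
position: [0.4201, 0.1425, 0.1516]
tool_rot: [[-0.164, -0.986, 0.001], [-0.986, 0.164, 0.0], [-0.0, -0.001, -1.0]]
ft_force: [-0.5, -0.5, -0.2]
grip_width: 0.0513
[0.42087695 0.14277902 0.15150394] [252.78634867 189.7134994 ]
```

View pics/wr7.png

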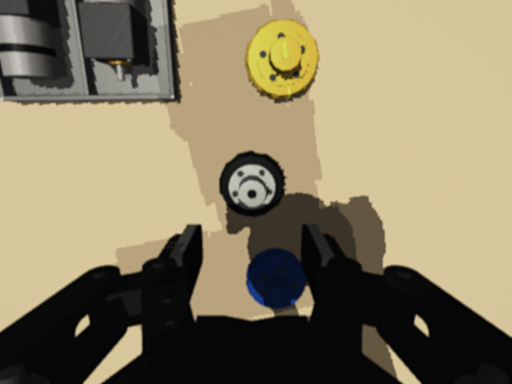

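The hub of the first wheel is at (252,193) and the TCP projects to (253,190), so it is centred. I'll grip the hub.

```bash
python3 -m crank '[0,0,0,-0.002,0,-0.03,60, 0,0,0,0,0,-0.03,60, 0,0,0,0,0,-0.03,60, 0,0,0,0,0,-0.0215,60, 0,0,0,0,0,0,60, 0,0,0,0,0,0,0, 0,0,0,0,0,0,0, 0,0,0,0,0,0,0, 0,0,0,0,0,0,0, 0,0,0,0,0,0,0]' 60
python3 -m crank '[0,0,0,0,0,0.02,0, 0,0,0,0,0,0.03,0, 0,0,0,0,0,0.03,0, 0,0,0,0,0,0,0, 0,0,0,0,0,0,0]' 60
```

```text
time_s: 20.9
position: [0.419, 0.1429, 0.0408]
tool_rot: [[-0.164, -0.987, 0.003], [-0.987, 0.164, 0.0], [-0.001, -0.003, -1.0]]
ft_force: [0.6, 1.7, 6.9]
grip_width: 0.022
time_s: 21.4
position: [0.4179, 0.1427, 0.12]
tool_rot: [[-0.163, -0.987, 0.001], [-0.987, 0.163, 0.0], [-0.0, -0.001, -1.0]]
ft_force: [-0.8, -0.2, -1.0]
grip_width: 0.022
```

```bash
python3 -m crank '[0,0,0,0.0178,-0.0417,0,0, 0,0,0,0.0178,-0.0417,0,0, 0,0,0,0.0178,-0.0417,0,0, 0,0,0,0.0178,-0.0417,0,0, 0,0,0,0.0178,-0.0417,0,0, 0,0,0,0.0178,-0.0417,0,0, 0,0,0,0.0178,-0.0417,0,0, 0,0,0,0.0178,-0.0417,0,0, 0,0,0,0.0178,-0.0417,0,0, 0,0,0,0,0,0,0, 0,0,0,0,0,-0.02,0, 0,0,0,0,0,-0.02,0, 0,0,0,0,0,0,0, 0,0,0,0,0,0,0]' 60
python3 - <<'E'
from h import *
im=grab('side','sd4'); im2=grab('wrist','wr8')
a=im['frame'][100:205,200:340,::-1]
cv2.imwrite('pics/c4.png',np.hstack([cv2.resize(x,(400,300),interpolation=2) for x in (a,im2['frame'][:,:,::-1])]))
E
```

```text
time_s: 22.8
position: [0.5779, -0.2322, 0.0791]
tool_rot: [[-0.163, -0.987, -0.001], [-0.987, 0.163, 0.001], [-0.001, 0.002, -1.0]]
ft_force: [0.7, -0.2, -0.4]
grip_width: 0.0218
```

View pics/c4.png

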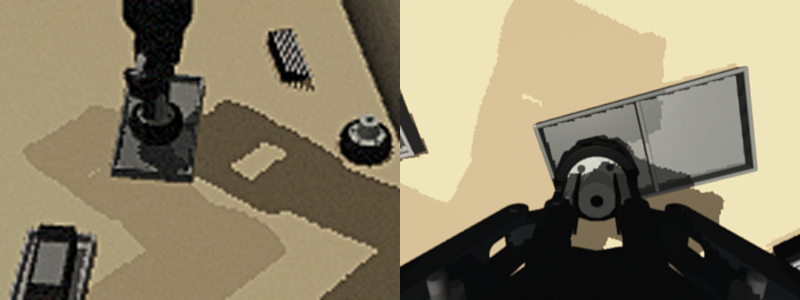

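The wheel hangs level over the left bay. I'll measure the tray from this wrist view.

```bash
python3 - <<'E'
from m import *
im=load('wr8'); k=1.28
A,B,C=[ray(im,(x-400)*k,y*k,.015)[:2] for x,y in ((537,124),(747,68),(756,171))]
print(A,B,C,np.linalg.norm(A-B),np.linalg.norm(B-C),'centre',(A+C)/2); u=(A-B)/np.linalg.norm(A-B); print('bays',(A+C)/2+.045*u,(A+C)/2-.045*u)
E
```

```text
[ 0.6197 -0.1862] [ 0.6365 -0.3632] [ 0.5456 -0.3719] 0.1777955005054965 0.09131538753134653 centre [ 0.58265 -0.27905]
bays [ 0.57839792 -0.23425134] [ 0.58690208 -0.32384866]
```

```bash
python3 -m crank '[0,0,0,0,-0.001,-0.01,0, 0,0,0,0,0,-0.01,0, 0,0,0,0,0,-0.008,0, 0,0,0,0,0,-0.005,0, 0,0,0,0,0,-0.002,0, 0,0,0,0,0,-0.001,0, 0,0,0,0,0,0,0, 0,0,0,0,0,0,0]' 60
```

```text
time_s: 23.7
position: [0.5783, -0.2337, 0.0439]
tool_rot: [[-0.163, -0.987, 0.001], [-0.987, 0.163, -0.0], [0.0, -0.001, -1.0]]
ft_force: [-0.2, 0.2, 0.3]
grip_width: 0.022
```

```bash
python3 -m crank '[0,0,0,0,0,-0.001,0, 0,0,0,0,0,0,0, 0,0,0,0,0,0,40, 0,0,0,0,0,0,60, 0,0,0,0,0,0,60, 0,0,0,0,0,0.02,60, 0,0,0,0,0,0.045,60, 0,0,0,0,0,0.045,60, 0,0,0,-0.04,-0.0077,0,60, 0,0,0,-0.04,-0.0077,0,60, 0,0,0,-0.04,-0.0077,0,60, 0,0,0,-0.04,-0.0077,0,60, 0,0,0,-0.04,-0.0077,0,60, 0,0,0,-0.04,-0.0077,0,60, 0,0,0,0,0,0,60, 0,0,0,0,0,0,60]' 60
python3 - <<'E'
from h import *
im=grab('wrist','wr9'); p=observe()['position']; print(p,proj(im,[p[0],p[1],.046]))
E
```

```text
time_s: 25.3
position: [0.338, -0.2802, 0.1529]
tool_rot: [[-0.165, -0.986, 0.001], [-0.986, 0.165, -0.001], [0.0, -0.001, -1.0]]
ft_force: [0.4, 1.2, 0.6]
grip_width: 0.0514
[ 0.33858936 -0.28010747  0.15279895] [252.86688227 189.33562057]
```

View pics/wr9.png

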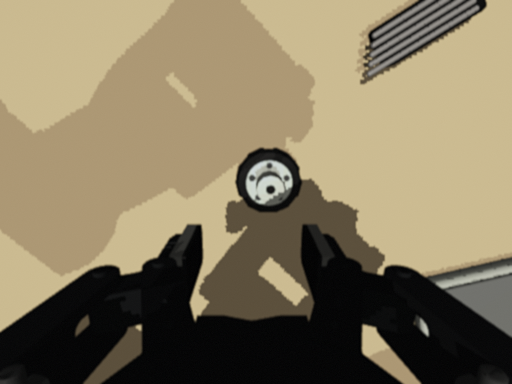

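The wheel_b hub is at (269,188), about 13 mm to the image right of the TCP (-y). I'll correct for that and grip.

```bash
python3 -c "
from m import *
print(ray(load('wr9'),269,188.5,.046))"
python3 -m crank '[0,0,0,-0.002,-0.013,-0.025,60, 0,0,0,0,0,-0.03,60, 0,0,0,0,0,0,60, 0,0,0,0,0,0,60]' 60
```

```text
[ 0.3371 -0.2935  0.046 ]
time_s: 25.75
position: [0.3369, -0.2926, 0.0979]
tool_rot: [[-0.162, -0.987, -0.0], [-0.987, 0.162, 0.001], [-0.001, 0.0, -1.0]]
ft_force: [-0.2, -0.0, -0.1]
grip_width: 0.051
```

```bash
python3 -m crank '[0,0,0,0,0,-0.03,60, 0,0,0,0,0,-0.027,60, 0,0,0,0,0,0,60, 0,0,0,0,0,0,0, 0,0,0,0,0,0,0, 0,0,0,0,0,0,0, 0,0,0,0,0,0,0, 0,0,0,0,0,0,0]' 60
python3 -m crank '[0,0,0,0,0,0.02,0, 0,0,0,0,0,0.03,0, 0,0,0,0,0,0.03,0, 0,0,0,0,0,0,0, 0,0,0,0,0,0,0]' 60
```

```text
time_s: 26.55
position: [0.3369, -0.2936, 0.0426]
tool_rot: [[-0.163, -0.987, 0.002], [-0.987, 0.163, -0.003], [0.003, -0.003, -1.0]]
ft_force: [1.4, 0.9, 7.2]
grip_width: 0.0215
time_s: 27.05
position: [0.3363, -0.2929, 0.1216]
tool_rot: [[-0.163, -0.987, 0.001], [-0.987, 0.163, -0.002], [0.002, -0.002, -1.0]]
ft_force: [-0.7, -0.7, -1.4]
grip_width: 0.0219
```

```bash
python3 -m crank '[0,0,0,0.0418,-0.0051,0,0, 0,0,0,0.0418,-0.0051,0,0, 0,0,0,0.0418,-0.0051,0,0, 0,0,0,0.0418,-0.0051,0,0, 0,0,0,0.0418,-0.0051,0,0, 0,0,0,0.0418,-0.0051,0,0, 0,0,0,0,0,0,0, 0,0,0,0,0,-0.02,0, 0,0,0,0,0,-0.02,0, 0,0,0,0,0,-0.02,0, 0,0,0,0,0,-0.008,0, 0,0,0,0,0,-0.005,0, 0,0,0,0,0,0,0, 0,0,0,0,0,0,0]' 60
```

```text
time_s: 28.45
position: [0.5871, -0.3236, 0.0484]
tool_rot: [[-0.164, -0.987, 0.001], [-0.987, 0.163, -0.001], [0.001, -0.001, -1.0]]
ft_force: [0.1, -0.4, -1.4]
grip_width: 0.0216
```

```bash
python3 -m crank '[0,0,0,0,0,-0.002,0, 0,0,0,0,0,-0.001,0, 0,0,0,0,0,-0.001,0, 0,0,0,0,0,0,0, 0,0,0,0,0,0,0]' 60
```

```text
time_s: 28.95
position: [0.5871, -0.3235, 0.0456]
tool_rot: [[-0.163, -0.987, 0.001], [-0.987, 0.163, -0.001], [0.001, -0.001, -1.0]]
ft_force: [-3.8, 2.3, 9.6]
grip_width: 0.0214
```

On the floor. I'll release it, retreat clear of the trays and look.

```bash
python3 -m crank '[0,0,0,0,0,0,40, 0,0,0,0,0,0,60, 0,0,0,0,0,0,60, 0,0,0,0,0,0.02,60, 0,0,0,0,0,0.045,60, 0,0,0,0,0,0.045,60, 0,0,0,-0.04,0.01,0.02,60, 0,0,0,-0.04,0.01,0.02,60, 0,0,0,-0.04,0.01,0.02,60, 0,0,0,-0.04,0.01,0.02,60, 0,0,0,-0.04,0.01,0,60, 0,0,0,-0.04,0.01,0,60, 0,0,0,0,0,0,60, 0,0,0,0,0,0,60]' 60
python3 - <<'E'
from h import *
s=grab('scene','sc9'); d=grab('side','sd9')
a=s['frame'][110:300,110:430,::-1]; b=d['frame'][100:380,150:360,::-1]
cv2.imwrite('pics/c9.png',np.hstack([cv2.resize(a,(505,300),interpolation=2),cv2.resize(b,(225,300),interpolation=2)]))
E
```

```text
time_s: 30.35
position: [0.3467, -0.2636, 0.2341]
tool_rot: [[-0.165, -0.986, 0.001], [-0.986, 0.165, -0.001], [0.001, -0.001, -1.0]]
ft_force: [-0.1, -0.5, -0.0]
grip_width: 0.0512
```

View pics/c9.png

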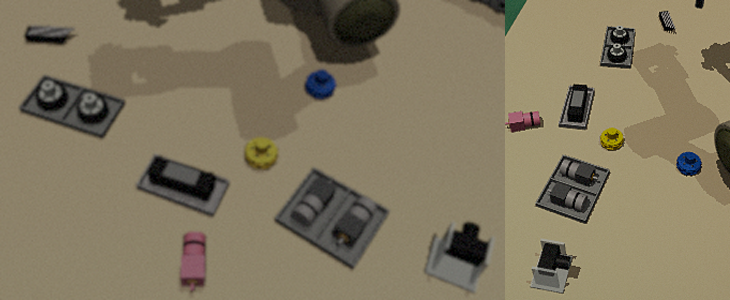

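All five parts sit in their bays in both views. The hex keys, stand and look-alikes are where they were, and the arm is clear.

```bash
python3 -c "
from rig import *
print(close_job())"
```

```text
the job is handed in; nothing more can be done
None
```

All five parts are in their trays and the job is handed in. It took about 30 s of robot time; hand-in gives no verdict.

- **Battery:** it lies in the steel tray, measured about 3 mm from the tray centre.
- **Gearmotors:** one is in each long bay. motor_b was within about 2 mm of its bay centre just before lowering. I judged motor_a from the gripper position and the pictures only.
- **Wheels:** one is in each square bay, hub up, set down at the measured bay centres (within about 1 mm by the gripper position).

I lowered each part until it touched the floor, then opened the fingers. Contact was clear on the force reading for the battery, both motors and the second wheel. For the first wheel the reading was faint, so I went 1 mm lower before releasing it and did not read the force again.

The last scene and side pictures show every part flat in its bay, with the hex keys, camera stand and coloured look-alikes apparently where they were. I judged that last check by eye; I did not measure the final positions again. No check failed, though the scene and side cameras disagreed by up to about 12 mm on some parts, mainly the wheel hubs. I used the closer wrist views for the picks.

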